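Tip the low parts case out of a packed bench rack

TASK

The bench rack holds a tightly packed row of five dark-wood parts cases. The low one is too tightly packed to grip, so reach in behind its top edge and tip it well forward out of the row, its foot staying on the rack; then take hold of it, draw it out and set it down (do not drop it) upright in the middle of the cork mat. Leave the other four cases standing in the rack, and do not push about the jars and the fan on the bench.

Things in the scene. Friction and masses are not known exactly. Their poses are not given: they have to be found in the camera images.
- rack: Pale-wood bench rack, fixed. Origin: at bench height below the middle of the row; x from its front (robot side, spines of the cases) to its back, y along the row, z up. Base board 150 (x) x 345 (y: -118 to 227), 18 thick: the cases stand at z=18, five at a pitch of 44 centred on y=0, x=0. Fixed end board at -y: inner face y=-110.5, 168 high. Spring end board at y=208 to 226, 128 high.
- rack_lip (a point): Middle of the front lip's inner top edge: rack x=-53.5, y=0, z=28 (10 above the base). The lip, 14 thick, runs along the whole front; a case tipped forward turns about this edge.
- rack_rear (a point): Middle of the rear stop rail's inner top edge: rack x=55.5, y=0, z=40. The rail is 14 thick; above and behind it the rack is open, so the fingers can come down behind the cases.
- follower (a joint): Slide of the wooden follower plate (100 x 12, top at z=150) at the row's +y end, m: 0 as built, growing as it moves to -y. Its spring (about 7 N) presses the row on the fixed end: no gaps beside the cases, and a tipped case stays by friction where it is left. It slowly closes the gap (44 mm) when a case is out. Its rod and knob stand out to rack y=295 at z=85.
- low_case: The wanted case: as the others but 20 mm lower, a dip in the row, in any of the three inner places. Closed dark-wood box 105 (x, depth) x 44 (y, thickness) x 140 high, 0.16 to 0.30 kg. Origin: centre of its underside; x from spine (front, robot side) to back, z up. About 4 to 9 N at the back of its top tips it about the lip; beyond about 35 deg it is past its balance.
- low_case_spine_top (a point): Middle of the top edge of the low case's spine (its front face): low_case x=-52.5, z=140.
- low_case_spine_foot (a point): Middle of the bottom edge of the low case's spine: low_case x=-52.5, z=0.
- case_right: One of the four tall cases, at the -y end of the row, against the fixed end: flat closed dark-wood box standing like a book, 105 (x, depth) x 44 (y, thickness) x 160 high, about 0.22 kg. Origin: centre of its underside; axes as low_case.
- case_a: One of the four tall cases, in one of the three inner places: flat closed dark-wood box standing like a book, 105 (x, depth) x 44 (y, thickness) x 160 high, about 0.22 kg. Origin: centre of its underside; axes as low_case.
- case_b: One of the four tall cases, in one of the three inner places: flat closed dark-wood box standing like a book, 105 (x, depth) x 44 (y, thickness) x 160 high, about 0.22 kg. Origin: centre of its underside; axes as low_case.
- case_left: One of the four tall cases, at the +y end of the row, against the follower: flat closed dark-wood box standing like a book, 105 (x, depth) x 44 (y, thickness) x 160 high, about 0.22 kg. Origin: centre of its underside; axes as low_case.
- mat: Square cork mat lying on the bench, fixed, 180 x 180 x 4 thick. Origin: centre of its underside.
- ink_bottle: Bystander: glass ink jar, 52 across, 95 high. Origin: centre of its underside.
- glue_jar: Bystander: dark glue jar with a yellow cap, 66 across, 75 high. Origin: centre of its underside.
- fan: Bystander: closed black folding fan lying on the bench, 215 (x) x 26 x 18 high. Origin: centre of its underside.
Not all that is in view belongs to the job. What is shaped like the case_b but blue is not meant.

How it is judged:
By the outcome, as a careful person would: the job done as asked, in the order asked, and still so for the second after the job is handed in, with the robot touching nothing.
It also fails if it takes over 72 s, if anything falls off the work surface, if the arm or the gripper's body presses on something with over 40 N, if the wrist force passes 120 N, or if a joint passes its speed limit or range.

ROBOT

A 6-joint arm with a two-finger parallel gripper is mounted at the origin on the work surface. World frame = base frame: x ahead of the robot, y to its left, z up, the work surface at z = 0. Lengths are in m, angles in rad, forces in N, time in s.
With the tool pointing down it reaches from about 0.35 to 0.925 m from the base axis. Payload 6.4 kg.
Tool frame: the origin (TCP) lies at the very end of the fingers, on their centre line; the grasp point (between the pads) lies ctrl.grasp_offset behind it (ctrl.grasp_offset is the distance from the TCP to the grasp point, in m); z points along the fingers, y is the line along which they close (so a half turn about z gives the same grasp; the last joint's range is limited). The gripper opens to 85 mm and grips with 20 to 120 N. Pads are 22 mm wide; open, the fingers measure 114 mm over their backs; the gripper's body (76 mm by 85 mm) begins 54 mm behind the grasp point. The pads swing forward as they close: fully open they stand 13 mm farther back than shut.
Start: joints at [1.045, 0.245, 1.558, -0, 1.339, -0.174], TCP at [0.224, 0.61, 0.231] pointing down, gripper open.
Joint ranges: [-3.13, 3.13], [-1.02, 2.26], [0.13, 2.54], [-0.95, 4.09], [0.21, 2.88], [-2.74, 2.74]. Speed limits (rad/s): [2.57, 2.57, 3.14, 3.14, 3.14, 3.14].

INTERFACE

Orientations are given as a rotation vector (axis times angle).
In Python, from bench import telemetry, snapshot, workorder, finder, ctrl gives the robot as it stands.
- The arm moves only by the shell command python3 -m inch 'ROWS' [FORCE]. ROWS is a JSON object of lists of equal length, an entry for each row: "xyz": the shift along the tool's x, y, z in mm, a list of three; "angular": the turn, a rotation vector about the tool's x, y, z in rad, a list of three; "jaw": the opening, from 0 (shut) to 1 (fully open). In form: {"xyz": [[x, y, z], ...], "angular": [[ax, ay, az], ...], "jaw": [jaw, ...]}. A call has 1 to 20 rows; each row shifts and turns the commanded pose from where the row before left it, along the tool's axes as they then stand; what a row does not reach is not made up. A row lasts 1/12 s, in which the tool goes at most 41.7 mm and 7.16 degrees, less where a joint would pass 70% of its speed; a pose out of reach is approached as far as the arm can. A call is refused whole if a number of a shift passes 41.7 or a number of a turn 0.125, either way. A call with a gripper value outside its range is refused whole. The fingers move at their own pace and stop on an object; FORCE is the grip in N (left out, the last holds). Time passes only in rows, so rows that do not move let the fingers close. It gives the time, the measured TCP pose, the force, the opening and the grip force at its end, in the units of the state.
- telemetry.state(): the state, without advancing time (a new reading comes with each control period).
- snapshot(name): name is "side" or "top" or "wrist"; returns a dict with "frame" (384x512x3 uint8, red, green, blue), "mtx" (3x3 intrinsics, pixels), "distortion" ([k1, k2, p1, p2, k3] as OpenCV has them; the pictures are not rectified), "R" (3x3) and "t" (3): a world point X has camera coordinates R X + t. Camera axes: x right, y down, z forward; pixel columns grow to the right and rows downward; lengths in m; the calibration is good to about 2 mm. A picture is of the moment at which its call begins. There is no depth.
- workorder.close_job(): hands the job in; it is judged then, once.
Trained networks look in a picture, given as the dict that the camera call returned (one of the last four; its "shot" number tells which), for a name from the list of things; names that differ only in an ending like _2 or _b are one class to them, and where a whole thing is asked for, a point or a joint stands for the part that bears it (a point fixed in the world has none). Each returns a list of dicts, best first, with "score" (0 to 1); they miss things now and then, are a little off and sometimes report something else, mostly with a low value. They report only what shows in the picture. A call takes as long as a camera call. They do not tell look-alikes from the thing itself.
- finder.recognise(picture, thing): "rect" ([centre column, centre row, width, height] in pixels, round what is visible of it).
- finder.cut_out(picture, thing): "mask" (384x512 bool, what is visible of it) and "rect" ([centre column, centre row, width, height] in pixels, round what is visible of it).
The state is a dict: "t": time; "joint_pos": joint angles; "joint_velocities": joint speeds; "effort": joint torques, N m; "tcp_pos": TCP position; "tcp_rot": TCP orientation; "wrist_force": force on the tool from outside, world axes, zero at the start; "ft_torque": the same for the moment, N m; "gripper_width": finger opening in m; "gripper_force": force on a finger pad.
Only numpy, scipy, OpenCV 4.12 (cv2) and the standard library are available. Lean on these libraries where they do the work, as an engineer would, in place of code of your own. Each camera call takes 0.05 s, during which the arm holds its last target. There are 200 camera calls.

## Working session

There is one attempt and no reset: what is moved stays moved. The work goes in short steps, Python scripts to look and compute and a shell command to move; the robot and the scene stay as the last step left them, time stands still between calls to the robot, and variables do not carry over. Pictures are saved under pics/ and viewed, at most 10 in all, crops included, and the job is handed in when it is done.

```bash
mkdir -p pics; ls; python3 - <<'E'
from bench import telemetry, snapshot, finder, ctrl
import cv2, numpy as np
print(ctrl.grasp_offset); s=telemetry.state(); print(s['t'],s['tcp_pos'],s['tcp_rot'],s['gripper_width'])
ims=[]
for n in ['side','top']:
    p=snapshot(n); ims.append(p['frame']); print(n,p['mtx'].tolist() if hasattr(p['mtx'],'tolist') else p['mtx'],np.round(p['R'],3).tolist(),np.round(p['t'],3).tolist())
    for th in ['low_case','rack','mat','follower','ink_bottle','glue_jar','fan','case_b','low_case_spine_top','rack_lip','rack_rear']:
        try: print(th,[(np.round(d['rect']).tolist(),round(d['score'],2)) for d in finder.recognise(p,th)[:5]])
        except Exception as e: print(th,e)
    cv2.imwrite(f'pics/{n}0.png',cv2.resize(p['frame'],(800,600))[:,:,::-1])
E
```

```text
pics
0.0187
0.0 [0.22368937 0.60970811 0.23018242] [-5.49603993e-01 -3.09249019e+00  2.82457548e-03] 0.08517104529824221
side [[495.6392734203014, 0.0, 261.8569070925585], [0.0, 495.6392734203014, 186.7017937077008], [0.0, 0.0, 1.0]] [[0.943, 0.333, -0.008], [0.315, -0.898, -0.309], [-0.11, 0.289, -0.951]] [-0.567, -0.125, 1.785]
low_case [([267.0, 177.0, 37.0, 16.0], 0.82)]
rack [([268.0, 166.0, 60.0, 118.0], 0.56)]
mat [([193.0, 281.0, 76.0, 76.0], 0.88)]
follower [([273.0, 126.0, 11.0, 38.0], 0.6)]
ink_bottle [([286.0, 277.0, 21.0, 17.0], 0.54)]
glue_jar [([241.0, 95.0, 23.0, 26.0], 0.67)]
fan [([205.0, 182.0, 15.0, 59.0], 0.73), ([270.0, 148.0, 34.0, 17.0], 0.35)]
case_b [([331.0, 222.0, 25.0, 44.0], 0.95), ([262.0, 308.0, 16.0, 36.0], 0.88), ([267.0, 162.0, 31.0, 22.0], 0.82), ([338.0, 175.0, 26.0, 43.0], 0.72), ([266.0, 186.0, 36.0, 14.0], 0.69)]
low_case_spine_top [([267.0, 176.0, 38.0, 16.0], 0.63)]
rack_lip [([268.0, 167.0, 54.0, 124.0], 0.71), ([266.0, 176.0, 36.0, 14.0], 0.48)]
rack_rear [([269.0, 166.0, 59.0, 119.0], 0.74), ([195.0, 279.0, 72.0, 74.0], 0.22)]
top [[364.83947634153606, 0.0, 250.34858135901032], [0.0, 364.83947634153606, 186.6949634349573], [0.0, 0.0, 1.0]] [[0.01, -1.0, -0.013], [-0.996, -0.009, -0.094], [0.094, 0.014, -0.996]] [0.027, 0.614, 1.033]
low_case [([242.0, 189.0, 20.0, 41.0], 0.79)]
rack []
mat [([370.0, 238.0, 72.0, 81.0], 0.81)]
follower [([169.0, 196.0, 62.0, 38.0], 0.78)]
ink_bottle [([335.0, 136.0, 26.0, 22.0], 0.83)]
glue_jar [([132.0, 263.0, 26.0, 24.0], 0.81)]
fan [([257.0, 268.0, 74.0, 15.0], 0.86)]
case_b [([265.0, 110.0, 43.0, 49.0], 0.91), ([263.0, 186.0, 21.0, 41.0], 0.74), ([206.0, 114.0, 46.0, 47.0], 0.65), ([387.0, 148.0, 59.0, 36.0], 0.64), ([226.0, 192.0, 24.0, 45.0], 0.6)]
low_case_spine_top [([244.0, 191.0, 26.0, 48.0], 0.66)]
rack_lip [([217.0, 192.0, 153.0, 72.0], 0.77)]
rack_rear [([243.0, 189.0, 17.0, 43.0], 0.69), ([216.0, 192.0, 151.0, 77.0], 0.57)]
```

View pics/top0.png

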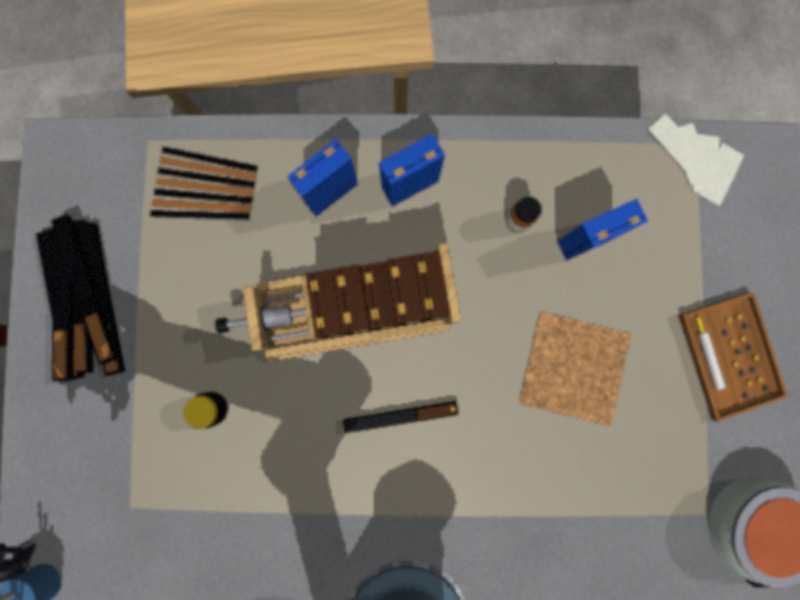

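View pics/side0.png

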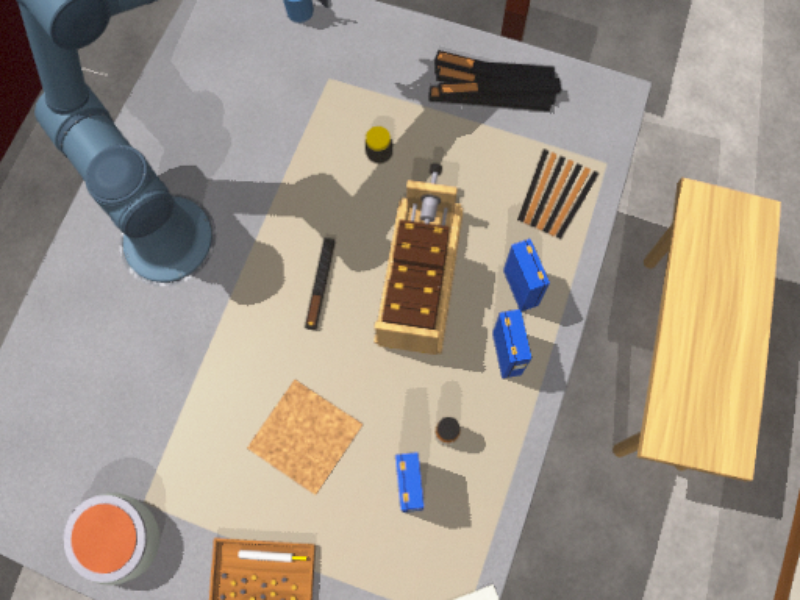

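```bash
cat > h.py <<'E'
import numpy as np, cv2
from scipy.spatial.transform import Rotation as Ro
from bench import telemetry, snapshot, finder, ctrl
def ray(p,uv):
    u=cv2.undistortPoints(np.array([[uv]],float),np.array(p['mtx']),np.array(p['distortion']))[0,0]
    R=np.array(p['R']);t=np.array(p['t']); d=R.T@np.array([u[0],u[1],1]); return -R.T@t, d/np.linalg.norm(d)
def onz(p,uv,z):
    o,d=ray(p,uv); return o+d*(z-o[2])/d[2]
def tri(l):  # [(pic,uv),...]
    A=np.zeros((3,3));b=np.zeros(3)
    for p,uv in l:
        o,d=ray(p,uv); M=np.eye(3)-np.outer(d,d); A+=M;b+=M@o
    X=np.linalg.solve(A,b); return X,[round(1e3*np.linalg.norm(np.cross(X-ray(p,uv)[0],ray(p,uv)[1])),1) for p,uv in l]
def proj(p,X):
    X=np.atleast_2d(X).astype(float)
    return cv2.projectPoints(X,cv2.Rodrigues(np.array(p['R']))[0],np.array(p['t'],float),np.array(p['mtx']),np.array(p['distortion']))[0][:,0]
def tool():
    s=telemetry.state(); return np.array(s['tcp_pos']),Ro.from_rotvec(s['tcp_rot'])
def goto(P,R):
    "shift in tool axes (mm) and turn (rad) from here to pose (P,R)"
    p,r=tool(); return np.round(1e3*r.inv().apply(np.array(P)-p),1), np.round((r.inv()*R).as_rotvec(),3)
E
python3 - <<'E'
from h import *
t=snapshot('top');s=snapshot('side');w=snapshot('wrist')
k=.64
for n,a,b in [('lowcase',(378,295),(417,277)),('knob',(221,325),(436,168)),('endR back',(448,247),(440,330)),('endR front',(456,320),None),('springfront',(262,345),None),('springback',(250,288),None)]:
    print(n,[onz(t,np.array(a)*k,z).round(3).tolist() for z in (.085,.128,.168)], tri([(t,np.array(a)*k),(s,np.array(b)*k)]) if b else '')
for n in ['mat','ink_bottle','glue_jar','fan','low_case']:
    a=finder.cut_out(t,n)[0];b=finder.cut_out(s,n)[0]
    ca,cb=[np.argwhere(q['mask']).mean(0)[::-1] for q in(a,b)]
    X,e=tri([(t,ca),(s,cb)]); print(n,X.round(3),e)
p,r=tool(); R=np.array(w['R']); c=-R.T@np.array(w['t'])
print('cam in tool',r.inv().apply(c-p).round(3),'cam axes in tool',(r.as_matrix().T@R.T).round(2).tolist()); print(r.as_matrix().round(3)); print(w['mtx'][0])
E
```

```text
lowcase [[0.603, 0.055, 0.085], [0.599, 0.054, 0.128], [0.595, 0.052, 0.168]] (array([0.59878076, 0.05424209, 0.14400124]), [np.float64(1.8), np.float64(1.8)])
knob [[0.547, 0.333, 0.085], [0.545, 0.32, 0.128], [0.544, 0.307, 0.168]] (array([0.5472735 , 0.33435245, 0.08418834]), [np.float64(1.0), np.float64(1.0)])
endR back [[0.689, -0.068, 0.085], [0.682, -0.064, 0.128], [0.675, -0.061, 0.168]] (array([ 0.67745075, -0.05405912,  0.1929785 ]), [np.float64(8.4), np.float64(8.4)])
endR front [[0.56, -0.082, 0.085], [0.558, -0.078, 0.128], [0.556, -0.074, 0.168]] 
springfront [[0.512, 0.259, 0.085], [0.512, 0.248, 0.128], [0.512, 0.239, 0.168]] 
springback [[0.613, 0.283, 0.085], [0.609, 0.272, 0.128], [0.605, 0.261, 0.168]] 
mat [ 0.474 -0.318 -0.01 ] [np.float64(0.4), np.float64(0.4)]
ink_bottle [ 0.759 -0.211  0.046] [np.float64(0.3), np.float64(0.3)]
glue_jar [ 1.155 -1.609  5.908] [np.float64(72.9), np.float64(72.9)]
fan [ 0.38   0.014 -0.009] [np.float64(0.0), np.float64(0.0)]
low_case [0.596 0.053 0.165] [np.float64(2.3), np.float64(2.3)]
cam in tool [ 0.071 -0.    -0.142] cam axes in tool [[0.0, -0.96, -0.28], [1.0, 0.0, -0.0], [0.0, -0.28, 0.96]]
[[-0.939  0.345 -0.   ]
 [ 0.345  0.939 -0.   ]
 [ 0.    -0.    -1.   ]]
[296.42198234   0.         254.25736471]
```

```bash
python3 -m inch '{"xyz":[[-27,-20,-3.5],[-27,-20,-3.5],[-27,-20,-3.5],[-27,-20,-3.5],[-27,-20,-3.5],[-27,-20,-3.5],[-27,-20,-3.5],[-27,-20,-3.5],[-27,-20,-3.5],[-27,-20,-3.5],[-27,-20,-3.5],[-27,-20,-3.5],[-27,-20,-3.5],[-27,-20,-3.5],[-27,-20,-3.5],[-27,-20,-3.5],[-27,-20,-3.5],[-27,-20,-3.5],[-27,-20,-3.5],[-27,-20,-3.5]],"angular":[[0,0,0],[0,0,0],[0,0,0],[0,0,0],[0,0,0],[0,0,0],[0,0,0],[0,0,0],[0,0,0],[0,0,0],[0,0,0],[0,0,0],[0,0,0],[0,0,0],[0,0,0],[0,0,0],[0,0,0],[0,0,0],[0,0,0],[0,0,0]],"jaw":[0,0,0,0,0,0,0,0,0,0,0,0,0,0,0,0,0,0,0,0]}'
python3 -m inch '{"xyz":[[0,0,0],[0,0,0],[0,0,0],[0,0,0],[0,0,0],[0,0,0],[0,0,0]],"angular":[[0,0,-0.1],[0,0,-0.1],[0,0,-0.1],[0,0,-0.1],[0,0,-0.1],[0,0,0],[0,0,0]],"jaw":[0,0,0,0,0,0,0]}'
python3 - <<'E'
from h import *
import pickle
w=snapshot('wrist');t=snapshot('top'); pickle.dump((w,t),open('v1.pkl','wb'))
for n in ['low_case','low_case_spine_top','case_b','rack','rack_lip','rack_rear','follower']:
    print(n,[(np.round(d['rect']).tolist(),round(d['score'],2)) for d in finder.recognise(w,n)[:5]])
cv2.imwrite('pics/w1.png',cv2.resize(w['frame'],(800,600),interpolation=cv2.INTER_CUBIC)[:,:,::-1])
p,r=tool();print(p,r.as_matrix().round(3).tolist(),telemetry.state()['joint_pos'])
E
```

```text
t: 3.52
tcp_pos: [0.5938, 0.0471, 0.3016]
tcp_rot: [0.55, 3.093, 0.0]
wrist_force: [0.8, -0.0, 0.7]
gripper_width: -0.0002
gripper_force: 0.0
t: 4.1
tcp_pos: [0.5931, 0.0486, 0.3013]
tcp_rot: [-0.229, 3.133, 0.0]
wrist_force: [-0.2, -0.4, -0.0]
gripper_width: -0.0004
gripper_force: 0.0
low_case [([259.0, 175.0, 46.0, 109.0], 0.92), ([315.0, 173.0, 387.0, 154.0], 0.7), ([345.0, 176.0, 72.0, 119.0], 0.42)]
low_case_spine_top [([261.0, 175.0, 45.0, 110.0], 0.56)]
case_b [([305.0, 180.0, 62.0, 116.0], 0.97), ([213.0, 180.0, 54.0, 120.0], 0.82), ([18.0, 197.0, 35.0, 42.0], 0.77), ([322.0, 295.0, 50.0, 62.0], 0.62), ([186.0, 297.0, 61.0, 62.0], 0.55)]
rack [([316.0, 173.0, 385.0, 150.0], 0.88), ([40.0, 58.0, 80.0, 114.0], 0.6)]
rack_lip [([314.0, 173.0, 382.0, 149.0], 0.71), ([260.0, 174.0, 46.0, 109.0], 0.31), ([175.0, 183.0, 69.0, 121.0], 0.2)]
rack_rear [([315.0, 172.0, 383.0, 153.0], 0.66)]
follower [([444.0, 159.0, 127.0, 26.0], 0.7)]
[0.59307741 0.04863269 0.30131367] [[-0.989, -0.147, 0.0], [-0.147, 0.989, -0.0], [-0.0, -0.0, -1.0]] [-1.08540066e-01  6.73724226e-02  1.62884735e+00 -2.83711110e-05
  1.44534584e+00 -1.82720992e+00]
```

View pics/w1.png

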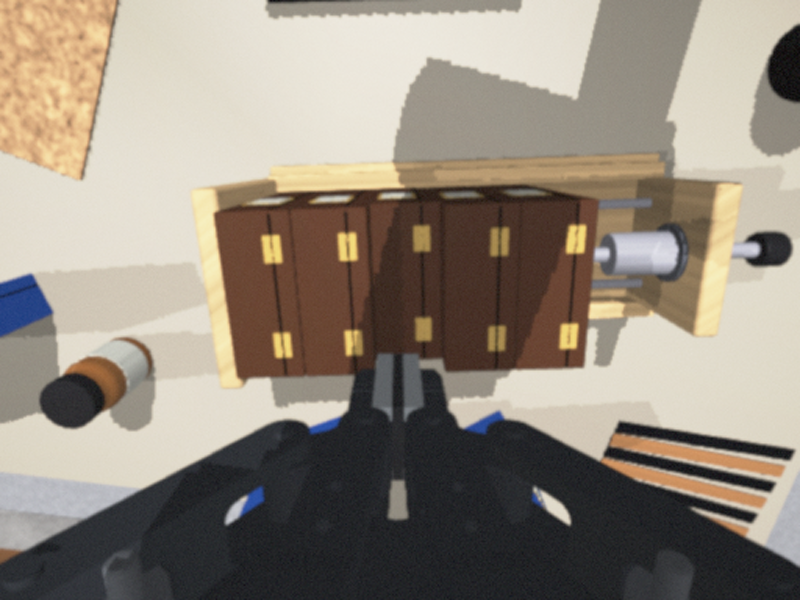

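The row's third case (centre ≈ (407,270) in the 800-px view) is the low one: its back edge is at row 357 against 370 for its neighbours. Could be confused: four tall cases at (255,290), (330,285), (480,280), (555,280); blue boxes at top-view (322,178), (412,170), (603,230). Now I'll fit the rack pose.

```bash
python3 - <<'E'
from h import *
import pickle
from scipy.optimize import least_squares
w,t=pickle.load(open('v1.pkl','rb'))
k=.64
pts=[((-.0525,-.110,.178),(218,212)),((.0525,-.110,.178),(238,377)),((-.0525,.110,.178),(595,198)),((.0525,.110,.178),(585,367)),((-.0525,.022,.158),(442,192)),((-.0525,-.022,.158),(370,195)),((.0525,.022,.158),(442,357))]
A=np.array([a for a,_ in pts]);U=np.array([u for _,u in pts])*k
def W(q,A=A): return Ro.from_euler('z',q[3]).apply(A)+q[:3]
f=lambda q:(proj(w,W(q))-U).ravel()
r=least_squares(f,[.6,.05,0,.15]);print('z free',r.x.round(4),np.round(r.fun,1))
g=lambda q:f([q[0],q[1],0,q[2]])
r=least_squares(g,[.6,.05,.15]);print('z=0',r.x.round(4),np.round(r.fun,1)); q=[r.x[0],r.x[1],0,r.x[2]]
np.save('rack.npy',q)
img=w['frame'].copy(); big=cv2.resize(img,None,fx=4,fy=4,interpolation=cv2.INTER_CUBIC)
def line(P):
    u=proj(w,W(q,np.array(P)))*4; cv2.polylines(big,[u.astype(int)],False,(0,255,0),1)
line([(-.0525,-.022,.158),(.0525,-.022,.158),(.0525,.022,.158),(-.0525,.022,.158),(-.0525,-.022,.158)])
line([(-.0525,-.110,.178),(.0525,-.110,.178),(.0525,.110,.178),(-.0525,.110,.178),(-.0525,-.110,.178)])
c=big[420:1020,480:1280]; cv2.imwrite('pics/c1.png',c[:,:,::-1])
# top view check
T=t['frame'];print('top proj low top centre',proj(t,W(q,np.array([[0,0,.158]]))))
E
```

```text
z free [ 0.5977  0.0557 -0.0041  0.1798] [-1.9 -2.   0.6 -1.4  2.4 -1.4 -0.7 -1.8 -0.5  4.  -0.2  3.6  0.2 -0.9]
z=0 [0.597  0.0555 0.1798] [-3.9 -2.4 -1.  -0.3  4.3 -2.   0.9 -0.7 -0.2  3.5 -0.6  3.2  0.5  0. ]
top proj low top centre [[240.84065198 188.4422185 ]]
```

View pics/c1.png

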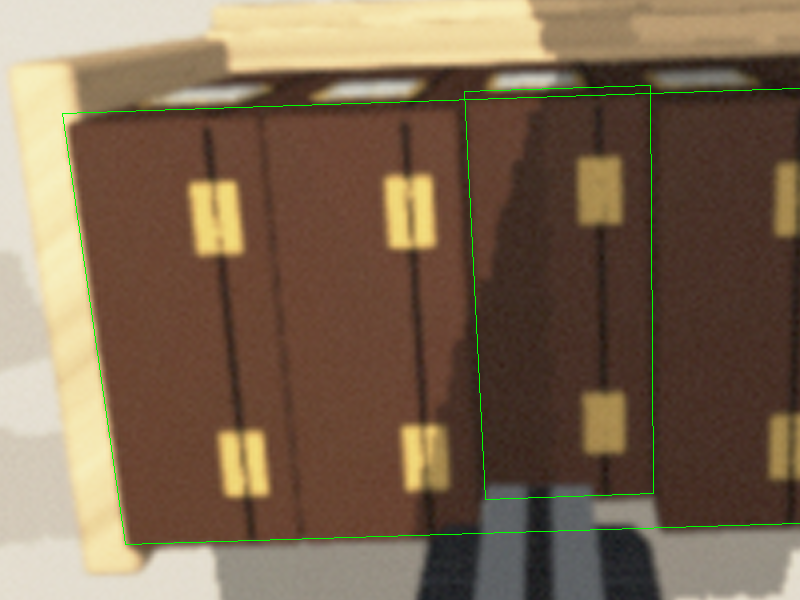

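```bash
cat >> h.py <<'E'
def rackR(): q=np.load('rack.npy'); return q[:3],Ro.from_euler('z',q[3])
DOWN=Ro.from_matrix([[-1,0,0],[0,1,0],[0,0,-1]])
def rp(x,y,z): o,r=rackR(); return o+r.apply(np.array([x,y,z])/1e3)
def inrack(P): o,r=rackR(); return 1e3*r.inv().apply(np.array(P)-o)
E
python3 - <<'E'
from h import *
import pickle
from scipy.optimize import least_squares
w,t=pickle.load(open('v1.pkl','rb'))
s=snapshot('side')
A=np.array([(-52.5,-110,178),(52.5,-110,178),(-52.5,110,178),(52.5,110,178),(52.5,22,158),(52.5,-22,158)])/1e3
U=np.array([(218+1,212+1),(238,377),(594,198),(585,367),(442,357),(365,357)])*.64
U[-1]=(480+485)/4,(420+498)/4
B=np.array([[0,-.1185,.168],[0,.295,.085]])
def f(q):
    W=lambda A:Ro.from_euler('z',q[2]).apply(A)+[q[0],q[1],0]
    return (proj(w,W(A))-U).ravel()
r=least_squares(f,[.6,.05,.15]);print(r.x,r.fun.round(1)); np.save('rack.npy',[r.x[0],r.x[1],0,r.x[2]])
print('knob',rp(0,295,85),'meas .547 .334'); o,R=rackR()
print(tool()[0], goto(rp(78,0,300),R*DOWN))
E
```

```text
[0.59829446 0.05549594 0.1820889 ] [-4.6 -1.2 -0.9  1.2  4.4 -0.7  0.7  0.3  0.4  1.1  0.1  1.5]
knob [0.54487458 0.34561888 0.085     ] meas .547 .334
[0.59307403 0.04865816 0.30129316] (array([-84.1,   8.6,   1.3]), array([-0.   ,  0.   , -0.034]))
```

```bash
python3 -m inch '{"xyz":[[-28,3,0],[-28,3,0],[-28,2.6,0],[0,0,0],[0,0,30],[0,0,30],[0,0,30],[0,0,30],[0,0,0],[0,0,0]],"angular":[[0,0,-0.034],[0,0,0],[0,0,0],[0,0,0],[0,0,0],[0,0,0],[0,0,0],[0,0,0],[0,0,0],[0,0,0]],"jaw":[0,0,0,0,0,0,0,0,0,0]}'
python3 - <<'E'
from h import *
print(inrack(tool()[0]))
w=snapshot('wrist')
img=cv2.resize(w['frame'],(800,600),interpolation=cv2.INTER_CUBIC)
for P in [[(-52.5,-22,158),(52.5,-22,158),(52.5,22,158),(-52.5,22,158),(-52.5,-22,158)],[(52.5,22,158),(52.5,22,178),(52.5,110,178)],[(52.5,-22,178),(52.5,-110,178)]]:
    cv2.polylines(img,[(proj(w,[rp(*x) for x in P])*1.5625).astype(int)],False,(0,255,0),1)
cv2.imwrite('pics/w2.png',img[:,:,::-1])
E
```

```text
t: 5.43
tcp_pos: [0.673, 0.0714, 0.1797]
tcp_rot: [0.285, -3.124, -0.001]
wrist_force: [-0.2, -0.2, 1.7]
gripper_width: -0.0
gripper_force: 0.0
[ 76.37337453   2.07466983 179.67208908]
```

View pics/w2.png

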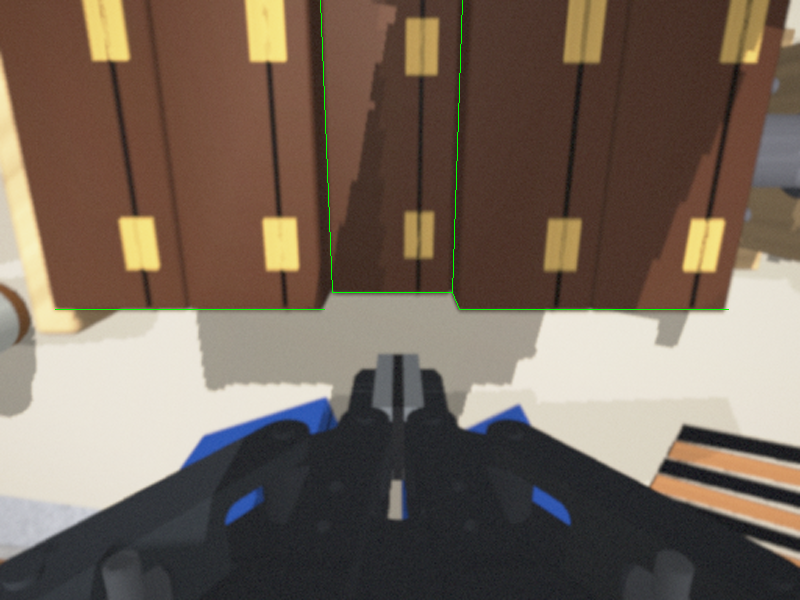

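The overlay lies right on the row's back edges (rows 292 low, 309 tall). The fingers (398,360) are behind the slot, 325–455, with free space. Now I'll go down behind the low case and approach to touch.

```bash
python3 -m inch '{"xyz":[[0,-2,12],[0,0,12],[0,0,13],[0,0,0],[4,0,0],[4,0,0],[2,0,0],[2,0,0],[1,0,0],[0,0,0]],"angular":[[0,0,0],[0,0,0],[0,0,0],[0,0,0],[0,0,0],[0,0,0],[0,0,0],[0,0,0],[0,0,0],[0,0,0]],"jaw":[0,0,0,0,0,0,0,0,0,0]}'
python3 -c "
from h import *
print(inrack(tool()[0]))"
```

```text
t: 6.32
tcp_pos: [0.662, 0.067, 0.1448]
tcp_rot: [-0.286, 3.128, -0.0]
wrist_force: [0.2, 0.3, 0.0]
gripper_width: 0.0001
gripper_force: 0.0
[ 64.68921768  -0.21144407 144.78118422]
```

```bash
python3 -m inch '{"xyz":[[6,0,-4],[6,0,-4.5],[5.7,0,-4],[5.7,0,-4],[6,0,-3.4],[6,0,-3.4],[6.2,0,-3],[6.2,0,-3],[0,0,0]],"angular":[[0,0,0],[0,0,0],[0,0,0],[0,0,0],[0,0,0],[0,0,0],[0,0,0],[0,0,0],[0,0,0]],"jaw":[0,0,0,0,0,0,0,0,0]}'
python3 - <<'E'
from h import *
print(inrack(tool()[0]))
w=snapshot('wrist')
cv2.imwrite('pics/w3.png',cv2.resize(w['frame'],(800,600))[:,:,::-1])
E
```

```text
t: 7.07
tcp_pos: [0.6139, 0.0582, 0.1744]
tcp_rot: [0.286, -3.128, 0.0]
wrist_force: [0.3, 0.0, -0.7]
gripper_width: -0.0004
gripper_force: 0.0
[ 15.86170602  -0.181694   174.41475995]
```

View pics/w3.png

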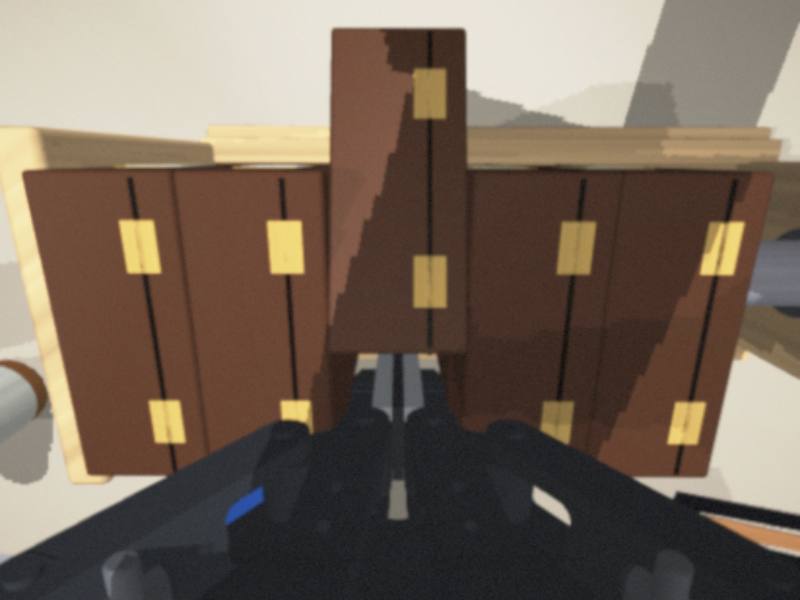

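The low case tips forward cleanly (top face rows 30–352), with its neighbours still in line (front row 172). Continuing to about 36°.

```bash
python3 -m inch '{"xyz":[[6,0,-2.2],[6,0,-2],[6.5,0,-2],[6.5,0,-1.6],[6.5,0,-1.2],[6,0,-1],[4,0,-0.5],[0,0,0],[-6,0,0],[-10,0,-10],[0,0,-25],[0,0,-30],[0,0,-20],[0,0,0]],"angular":[[0,0,0],[0,0,0],[0,0,0],[0,0,0],[0,0,0],[0,0,0],[0,0,0],[0,0,0],[0,0,0],[0,0,0],[0,0,0],[0,0,0],[0,0,0],[0,0,0]],"jaw":[0,0,0,0,0,0,0,0,0,0,0.7,0.7,0.7,0.7]}'
python3 - <<'E'
from h import *
print(inrack(tool()[0]))
w=snapshot('wrist'); import pickle; pickle.dump(w,open('v4.pkl','wb'))
im=cv2.resize(w['frame'],(800,600))
def model(th,x,z,c):
    th=np.deg2rad(th);a=x+53.5;b=z+10-10 
    return (-53.5+a*np.cos(th)-b*np.sin(th),28+a*np.sin(th)+b*np.cos(th))
for th,col in((30,(255,0,0)),(35,(0,255,0)),(40,(0,0,255))):
    P=[]
    for x,y in((-52.5,-22),(52.5,-22),(52.5,22),(-52.5,22),(-52.5,-22)):
        X,Z=model(th,x,130,0);P.append(rp(X,y,Z))
    cv2.polylines(im,[(proj(w,P)*1.5625).astype(int)],False,col,1)
cv2.imwrite('pics/w4.png',im[:,:,::-1])
E
```

```text
t: 8.28
tcp_pos: [0.5924, 0.0536, 0.2746]
tcp_rot: [-0.285, 3.121, -0.003]
wrist_force: [0.4, -0.0, 0.8]
gripper_width: 0.0482
gripper_force: 0.0
[ -6.09775225  -0.78347638 274.55426312]
```

View pics/w4.png

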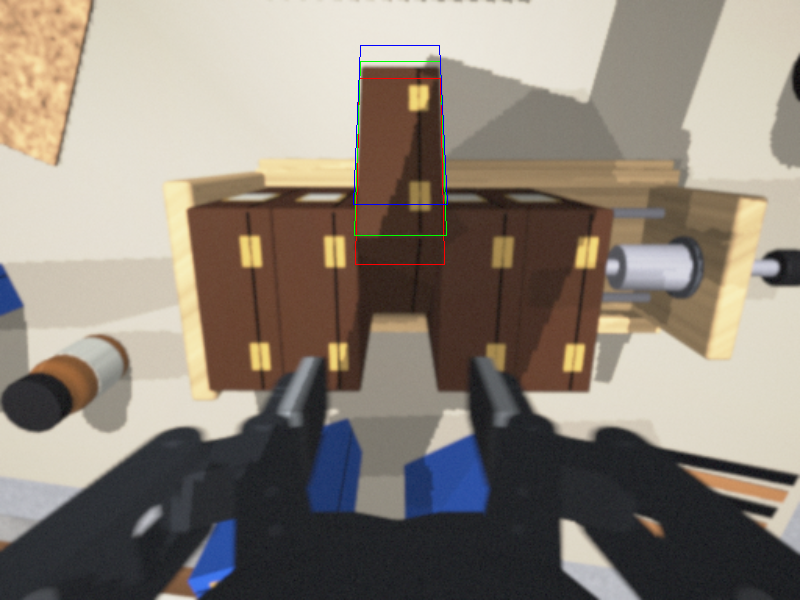

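Tipped case stands at ≈33.5° (front edge row 66, between the 30° and 40° overlays); the four others are in line. Compute the tilted grasp.

```bash
python3 - <<'E'
from h import *
o,R=rackR(); th=np.deg2rad(33.5); G=R*Ro.from_euler('y',-th)*DOWN
print(G.as_matrix().round(2).tolist())
for g in (rp(-127,0,199),rp(-72,0,115)):
    print(goto(g,G), 'world',1e3*(g-tool()[0]), 'final tool axes',(1e3*G.inv().apply(g-tool()[0])).round(1))
E
```

```text
[[-0.82, -0.18, 0.54], [-0.15, 0.98, 0.1], [-0.55, 0.0, -0.83]]
(array([120.1,   0.7,  72.3]), array([-0.001, -0.581,  0.001])) world [-117.94803422  -21.18635047  -72.79416687] final tool axes [140.1   0.5  -5.4]
(array([ 65.5,   0.8, 156.5]), array([-0.001, -0.581,  0.001])) world [ -63.85731774  -11.22671236 -156.79416687] final tool axes [140.6   0.5  95. ]
```

```bash
python3 -m inch '{"xyz":[[0,0,0],[0,0,0],[0,0,0],[0,0,0],[0,0,0],[28,0.1,-1],[28,0.1,-1],[28,0.1,-1],[28,0.1,-1],[28,0.1,-1],[0,0,0],[0,0,0]],"angular":[[0,-0.116,0],[0,-0.116,0],[0,-0.116,0],[0,-0.116,0],[0,-0.116,0],[0,0,0],[0,0,0],[0,0,0],[0,0,0],[0,0,0],[0,0,0],[0,0,0]],"jaw":[1,1,1,1,1,1,1,1,1,1,1,1]}'
python3 - <<'E'
from h import *
print(inrack(tool()[0]))
w=snapshot('wrist'); s=snapshot('side')
im=cv2.resize(w['frame'],(800,600))
def model(th,x,z):
    th=np.deg2rad(th);a=x+53.5;b=z-10
    return (-53.5+a*np.cos(th)-b*np.sin(th),28+a*np.sin(th)+b*np.cos(th))
for pic,n in((w,'w'),(s,'s')):
  im=pic['frame'].copy(); f=1.5625
  if n=='s': f=4
  im=cv2.resize(im,None,fx=f,fy=f,interpolation=cv2.INTER_CUBIC)
  for th,col in((31,(255,0,0)),(36,(0,255,0))):
    P=[]
    for x,y in((-52.5,-22),(52.5,-22),(52.5,22),(-52.5,22),(-52.5,-22)):
        X,Z=model(th,x,140);P.append(rp(X,y,Z))
    cv2.polylines(im,[(proj(pic,P)*f).astype(int)],False,col,1)
  if n=='s': im=im[400:900,800:1300]
  else: im=im[:500]
  cv2.imwrite(f'pics/{n}5.png',im[:,:,::-1])
a,b=cv2.imread('pics/w5.png'),cv2.imread('pics/s5.png')
m=np.hstack([a,b]);cv2.imwrite('pics/ws5.png',cv2.resize(m,(800,int(m.shape[0]*800/m.shape[1]))))
E
```

```text
t: 9.33
tcp_pos: [0.4703, 0.0327, 0.194]
tcp_rot: [-0.231, 2.556, 0.071]
wrist_force: [0.7, -0.1, 0.3]
gripper_width: 0.0852
gripper_force: 0.0
[-130.0190715     0.79904927  193.97690275]
```

View pics/ws5.png

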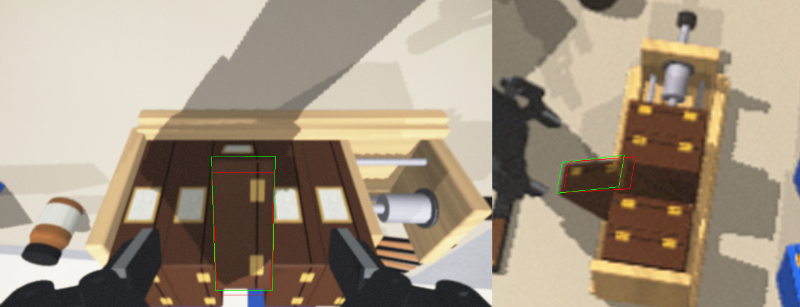

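```bash
python3 -m inch '{"xyz":[[1,-0.8,0],[0,0,16],[0,0,16],[0,0,16],[0,0,16],[0,0,16],[0,0,16],[0,0,0],[0,0,0]],"angular":[[0,-0.04,0],[0,0,0],[0,0,0],[0,0,0],[0,0,0],[0,0,0],[0,0,0],[0,0,0],[0,0,0]],"jaw":[1,1,1,1,1,1,1,1,1]}'
python3 - <<'E'
from h import *
print(inrack(tool()[0]), (rackR()[1].inv()*tool()[1]).as_matrix()[:,2])
w=snapshot('wrist')
cv2.imwrite('pics/w6.png',cv2.resize(w['frame'],(640,480))[:,:,::-1])
E
```

```text
t: 10.18
tcp_pos: [0.5268, 0.042, 0.1177]
tcp_rot: [-0.231, 2.514, 0.075]
wrist_force: [-0.5, 0.0, -0.3]
gripper_width: 0.0858
gripper_force: 0.0
[-72.74862286  -0.31458514 117.70424078] [ 0.57998291  0.00120212 -0.81462775]
```

View pics/w6.png

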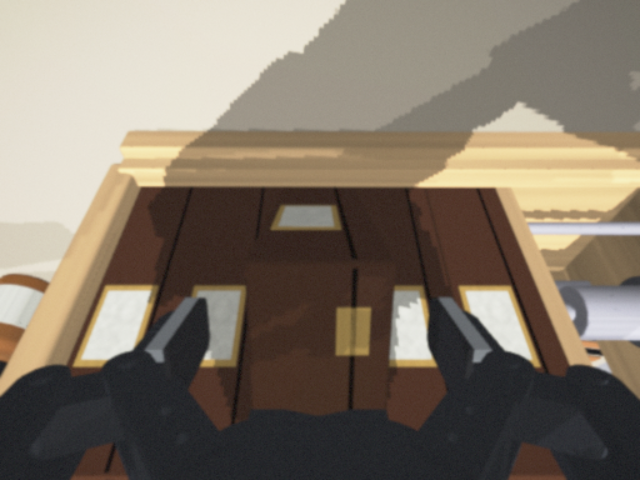

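The fingers (180,340) and (455,340) straddle the tipped case (245–390) in front of its neighbours. Close.

```bash
python3 -m inch '{"xyz":[[0,0,0],[0,0,0],[0,0,0],[0,0,0],[0,0,0],[0,0,0],[0,0,0],[0,0,0]],"angular":[[0,0,0],[0,0,0],[0,0,0],[0,0,0],[0,0,0],[0,0,0],[0,0,0],[0,0,0]],"jaw":[0,0,0,0,0,0,0,0]}' 70
python3 -c "
from h import *
print(inrack(tool()[0]))
print(goto([.474,-.318,.2],rackR()[1]*DOWN))"
```

```text
t: 10.9
tcp_pos: [0.5262, 0.0422, 0.1188]
tcp_rot: [-0.229, 2.512, 0.075]
wrist_force: [-5.2, 3.5, 6.6]
gripper_width: 0.0435
gripper_force: 70.9
[-7.33478393e+01 -3.49247143e-02  1.18823880e+02]
(array([  47.4, -344.7, -134.2]), array([0.001, 0.621, 0.   ]))
```

```bash
python3 -m inch '{"xyz":[[0,0,-5],[0,0,-8],[0,0,-8],[0,0,-10],[0,0,-10],[0,0,-10],[0,0,-10],[0,0,-10],[0,0,-10],[0,0,0]],"angular":[[0,0,0],[0,0,0],[0,0,0],[0,0,0],[0,0,0],[0,0,0],[0,0,0],[0,0,0],[0,0,0],[0,0,0]],"jaw":[0,0,0,0,0,0,0,0,0,0]}' 70
python3 - <<'E'
from h import *
print(inrack(tool()[0]))
t=snapshot('top');s=snapshot('side')
a=cv2.resize(t['frame'][100:300,110:370],None,fx=2,fy=2);b=cv2.resize(s['frame'][90:290,160:300],None,fx=2,fy=2)
cv2.imwrite('pics/d7.png',np.hstack([a,b])[:,:,::-1])
E
```

```text
t: 11.73
tcp_pos: [0.4781, 0.0334, 0.1833]
tcp_rot: [-0.231, 2.515, 0.074]
wrist_force: [-9.9, -1.5, 2.5]
gripper_width: 0.0434
gripper_force: 76.9
[-1.22186839e+02  1.38508409e-02  1.83270804e+02]
```

View pics/d7.png

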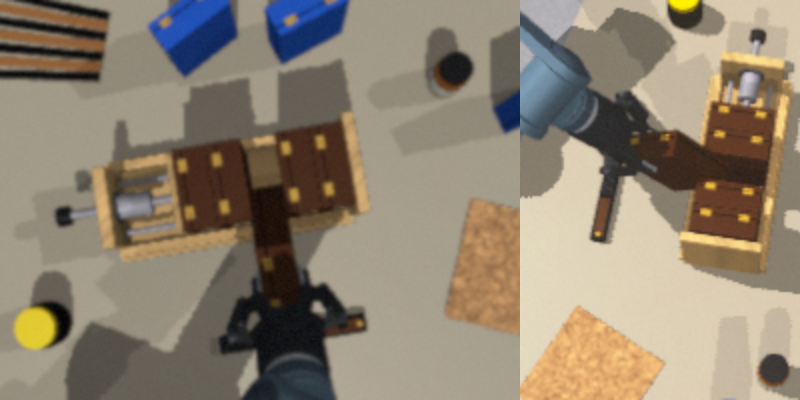

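The case is held and sliding out; the other four stand in line. I'll continue drawing it out.

```bash
python3 -m inch '{"xyz":[[-3,0,-9.5],[-3,0,-9.5],[-3,0,-9.5],[-3,0,-9.5],[-3,0,-9.5],[-3,0,-9.5],[-3,0,-9.5],[-3,0,-9.5],[-3,0,-9.5],[-3,0,-9.5],[-3,0,-9.5],[-3,0,-9.5],[0,0,0]],"angular":[[0,0,0],[0,0,0],[0,0,0],[0,0,0],[0,0,0],[0,0,0],[0,0,0],[0,0,0],[0,0,0],[0,0,0],[0,0,0],[0,0,0],[0,0,0]],"jaw":[0,0,0,0,0,0,0,0,0,0,0,0,0]}' 70
python3 - <<'E'
from h import *
print(inrack(tool()[0]),telemetry.state()['joint_pos'])
t=snapshot('top');s=snapshot('side')
for p in (t,s):
    d=finder.cut_out(p,'mat')[0]; m=d['mask'].astype(np.uint8)
    cs,_=cv2.findContours(m,cv2.RETR_EXTERNAL,cv2.CHAIN_APPROX_NONE); c=max(cs,key=cv2.contourArea)
    W=np.array([onz(p,x[0].astype(float),.004)[:2] for x in c],np.float32)
    print(cv2.minAreaRect(W))
p,r=tool(); print(r.as_matrix().round(3).tolist())
E
```

```text
t: 12.92
tcp_pos: [0.444, 0.0261, 0.2996]
tcp_rot: [-0.23, 2.509, 0.071]
wrist_force: [0.0, -0.3, -1.4]
gripper_width: 0.043
gripper_force: 76.2
[-157.10405934   -0.96102764  299.63112003] [-0.388456   -0.77159297  2.3462524   0.36937047  1.05231535 -2.24141646]
((0.4744533598423004, -0.31505894660949707), (0.18298380076885223, 0.1805846244096756), 76.41253662109375)
((0.4760242700576782, -0.31623977422714233), (0.1812913715839386, 0.1798977255821228), 75.98848724365234)
[[-0.801, -0.181, 0.57], [-0.147, 0.983, 0.106], [-0.58, 0.001, -0.815]]
```

```bash
python3 -m inch '{"xyz":[[0,0,0],[0,0,0],[0,0,0],[0,0,0],[0,0,0],[0,0,0],[0,0,0],[0,-25,0],[0,-25,0],[0,-25,0],[0,-25,0],[0,0,0],[0,0,0],[0,0,0],[0,0,0],[0,0,0],[0,0,0]],"angular":[[0,0.1,0],[0,0.1,0],[0,0.1,0],[0,0.1,0],[0,0.1,0],[0,0.1,0],[0,0.02,0],[0,0,0],[0,0,0],[0,0,0],[0,0,0],[0,0,0.106],[0,0,0.106],[0,0,0.106],[0,0,0.106],[0,0,0],[0,0,0]],"jaw":[0,0,0,0,0,0,0,0,0,0,0,0,0,0,0,0,0]}' 70
python3 - <<'E'
from h import *
print(telemetry.state()['joint_pos'])
print(goto([.4585,-.3116,.3],Ro.from_euler('z',-14,degrees=True)*DOWN))
E
```

```text
t: 14.53
tcp_pos: [0.4613, -0.0717, 0.2968]
tcp_rot: [0.375, 3.119, 0.001]
wrist_force: [-0.1, 0.3, -1.9]
gripper_width: 0.0434
gripper_force: 76.1
[-3.98089997e-01 -2.52601276e-01  1.93463102e+00  5.37175794e-04
  1.45953506e+00 -1.72981638e+00]
(array([ -54.1, -233.7,   -3.3]), array([0.001, 0.   , 0.005]))
```

Transfer over the mat, then look.

```bash
python3 -m inch '{"xyz":[[-4.5,-19.5,0],[-4.5,-19.5,0],[-4.5,-19.5,0],[-4.5,-19.5,0],[-4.5,-19.5,0],[-4.5,-19.5,0],[-4.5,-19.5,0],[-4.5,-19.5,0],[-4.5,-19.5,0],[-4.5,-19.5,0],[-4.5,-19.5,0],[-4.5,-19.5,0],[0,0,15],[0,0,25],[0,0,25],[0,0,25],[0,0,25],[0,0,25],[0,0,15],[0,0,0]],"angular":[[0,0,0],[0,0,0],[0,0,0],[0,0,0],[0,0,0],[0,0,0],[0,0,0],[0,0,0],[0,0,0],[0,0,0],[0,0,0],[0,0,0],[0,0,0],[0,0,0],[0,0,0],[0,0,0],[0,0,0],[0,0,0],[0,0,0],[0,0,0]],"jaw":[0,0,0,0,0,0,0,0,0,0,0,0,0,0,0,0,0,0,0,0]}' 70
python3 - <<'E'
from h import *
p,r=tool(); print(p, goto([.4585,-.3116,.12],Ro.from_euler('z',-14,degrees=True)*DOWN))
s=snapshot('side');t=snapshot('top')
# model of case from TCP
C=p+r.apply([-.017,0,.094]); Q=r*DOWN.inv()
K=[(x,y,z) for z in(0,.14) for x,y in((-.0525,-.022),(.0525,-.022),(.0525,.022),(-.0525,.022))]
out=[]
for pic,c in((s,(210,150)),(t,(120,300))):
    im=cv2.resize(pic['frame'],None,fx=4,fy=4,interpolation=cv2.INTER_CUBIC)
    u=(proj(pic,C+Q.apply(np.array(K)))*4).astype(int)
    for k in(0,4): cv2.polylines(im,[u[k:k+4]],True,(0,255,0),1)
    for k in range(4): cv2.line(im,u[k],u[k+4],(0,255,0),1)
    m=u.mean(0).astype(int); out.append(im[m[1]-240:m[1]+240,m[0]-200:m[0]+200])
cv2.imwrite('pics/p8.png',np.hstack(out)[:,:,::-1])
E
```

```text
t: 16.2
tcp_pos: [0.4559, -0.3097, 0.138]
tcp_rot: [-0.375, -3.113, -0.008]
wrist_force: [-0.7, 0.8, -2.1]
gripper_width: 0.0432
gripper_force: 76.1
[ 0.45587632 -0.30969652  0.13795983] (array([-3.1, -1.3, 17.9]), array([ 0.005, -0.007,  0.005]))
```

View pics/p8.png

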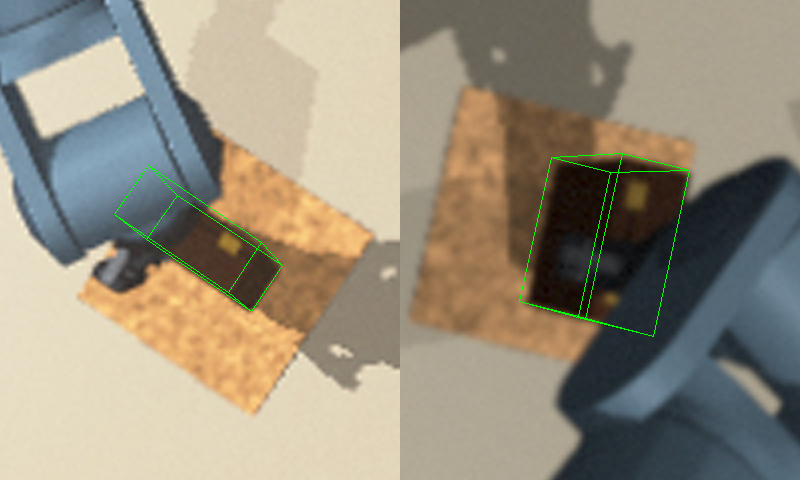

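The model overlay fits the held case in both views (back corner at (280,265) side, (688,170) top), so it hangs upright over the mat. Lower it gently.

```bash
python3 -m inch '{"xyz":[[-3,-1.3,8],[0,0,10],[0,0,8],[0,0,5],[0,0,2],[0,0,0],[0,0,0]],"angular":[[0,0,0],[0,0,0],[0,0,0],[0,0,0],[0,0,0],[0,0,0],[0,0,0]],"jaw":[0,0,0,0,0,0,0]}' 70
python3 -m inch '{"xyz":[[0,0,1.5],[0,0,1.5],[0,0,0]],"angular":[[0,0,0],[0,0,0],[0,0,0]],"jaw":[0,0,0]}' 70
```

```text
t: 16.88
tcp_pos: [0.4607, -0.314, 0.1095]
tcp_rot: [0.379, 3.119, -0.0]
wrist_force: [-0.4, -0.2, -1.5]
gripper_width: 0.0436
gripper_force: 76.1
t: 17.13
tcp_pos: [0.4606, -0.3139, 0.1065]
tcp_rot: [0.379, 3.119, -0.0]
wrist_force: [-0.0, -0.6, -1.4]
gripper_width: 0.0433
gripper_force: 76.1
```

```bash
python3 -m inch '{"xyz":[[2.6,1.7,1.5],[0,0,1.5],[0,0,0]],"angular":[[0,0,0],[0,0,0],[0,0,0]],"jaw":[0,0,0]}' 70
python3 -m inch '{"xyz":[[0,0,1.5],[0,0,1.5],[0,0,0]],"angular":[[0,0,0],[0,0,0],[0,0,0]],"jaw":[0,0,0]}' 70
python3 -m inch '{"xyz":[[0,0,1],[0,0,1],[0,0,0]],"angular":[[0,0,0],[0,0,0],[0,0,0]],"jaw":[0,0,0]}' 70
```

```text
t: 17.38
tcp_pos: [0.4583, -0.3115, 0.1034]
tcp_rot: [-0.379, -3.118, -0.0]
wrist_force: [-0.1, 0.5, -2.5]
gripper_width: 0.043
gripper_force: 76.3
t: 17.63
tcp_pos: [0.4587, -0.312, 0.1033]
tcp_rot: [-0.378, -3.118, -0.001]
wrist_force: [-8.9, 5.5, 15.8]
gripper_width: 0.0434
gripper_force: 78.1
t: 17.88
tcp_pos: [0.4587, -0.3121, 0.1033]
tcp_rot: [-0.377, -3.117, -0.001]
wrist_force: [-13.8, 9.4, 29.9]
gripper_width: 0.0427
gripper_force: 79.8
```

```bash
python3 - <<'E'
from h import *
s=telemetry.state();p,r=tool();F=r.inv().apply(s['wrist_force']);M=r.inv().apply(s['ft_torque']);print('tool F',F.round(2),'M',M.round(2))
E
python3 -m inch '{"xyz":[[0,0,-2],[0,0,-1.5],[0,0,0]],"angular":[[0,0,0],[0,0,0],[0,0,0]],"jaw":[0,0,0]}' 70
python3 - <<'E'
from h import *
s=telemetry.state();p,r=tool();F=r.inv().apply(s['wrist_force']);M=r.inv().apply(s['ft_torque']);print('tool F',F.round(2),'M',M.round(2),p)
w=snapshot('wrist');d=finder.cut_out(w,'low_case')
for e in d[:2]:
    m=e['mask'];print(e['score'],e['rect'])
C=p+r.apply([-.017,0,.094]); Q=r*DOWN.inv()
for a in(-3,0,3):
    # pitch about grasp point
    g=p+r.apply([0,0,-.0187]); rot=r*Ro.from_euler('y',a,degrees=True)*r.inv()
    K=np.array([(-.0525,-.022,.14),(.0525,-.022,.14),(.0525,.022,.14),(-.0525,.022,.14)])
    print(a,proj(w,g+rot.apply(C+Q.apply(K)-g)).round(1).tolist(), 'bottom z front/back',(g+rot.apply(C+Q.apply(np.array([(-.0525,0,0),(.0525,0,0)]))-g))[:,2].round(4))
E
```

```text
tool F [ 15.74   5.81 -29.9 ] M [-1.55  2.37 -0.28]
t: 18.13
tcp_pos: [0.4589, -0.3122, 0.103]
tcp_rot: [0.379, 3.118, -0.002]
wrist_force: [-2.1, 0.9, 7.1]
gripper_width: 0.0434
gripper_force: 77.1
tool F [ 2.29  0.37 -7.15] M [-0.2   0.21 -0.07] [ 0.45886619 -0.31220639  0.10300976]
0.8 [255.6, 238.1, 120.0, 186.5]
0.4 [255.9, 186.8, 231.8, 171.2]
-3 [[192.0, 203.3], [203.6, 436.9], [305.5, 437.0], [317.4, 203.3]] bottom z front/back [0.0073 0.0129]
0 [[191.2, 208.8], [205.1, 430.6], [304.0, 430.7], [318.2, 208.9]] bottom z front/back [0.009  0.0091]
3 [[190.3, 214.8], [206.5, 424.1], [302.5, 424.2], [319.1, 214.8]] bottom z front/back [0.011  0.0056]
```

```bash
python3 - <<'E'
from h import *
p,r=tool(); w=snapshot('wrist')
C=p+r.apply([-.017,0,.094]); Q=r*DOWN.inv()
for a in(-4,-2,0,2,4):
    g=p+r.apply([0,0,-.0187]); rot=r*Ro.from_euler('y',a,degrees=True)*r.inv()
    K=np.array([(-.0525,-.022,0),(-.0525,.022,0),(-.0525,-.022,.14),(-.0525,.022,.14)])
    print(a,proj(w,g+rot.apply(C+Q.apply(K)-g)).round(1).tolist())
g=cv2.cvtColor(w['frame'],cv2.COLOR_RGB2GRAY).astype(float)
for c in (215,235,275,295):
    print(c,np.round(g[130:235,c-6:c+7].mean(1)).astype(int).tolist())
m=finder.cut_out(w,'low_case')[0]['mask']; print([(int(c),np.argwhere(m[:,c]).min()) for c in(210,230,255,280,300)], [(rr,np.argwhere(m[rr]).min(),np.argwhere(m[rr]).max()) for rr in (150,180,200,215)])
E
```

```text
-4 [[227.5, 157.0], [281.6, 157.0], [192.2, 201.6], [317.0, 201.6]]
-2 [[227.3, 152.3], [281.8, 152.4], [191.6, 205.2], [317.6, 205.2]]
0 [[227.0, 147.7], [282.1, 147.7], [191.0, 208.9], [318.2, 209.0]]
2 [[226.7, 143.0], [282.4, 143.0], [190.5, 212.8], [318.7, 212.9]]
4 [[226.4, 138.3], [282.7, 138.3], [189.9, 216.9], [319.3, 217.0]]
215 [166, 164, 163, 163, 166, 170, 171, 172, 172, 171, 169, 169, 169, 171, 169, 166, 162, 160, 163, 168, 174, 178, 176, 170, 165, 160, 156, 155, 155, 157, 158, 161, 161, 157, 149, 139, 132, 125, 120, 115, 111, 107, 103, 100, 99, 97, 97, 94, 92, 90, 87, 83, 70, 53, 43, 44, 43, 44, 43, 43, 45, 44, 43, 42, 43, 43, 43, 45, 43, 44, 44, 43, 44, 43, 44, 46, 51, 57, 59, 58, 58, 57, 58, 57, 57, 57, 57, 56, 57, 57, 56, 58, 58, 57, 58, 57, 58, 58, 56, 57, 57, 57, 57, 57, 57]
235 [174, 175, 172, 169, 166, 164, 166, 167, 169, 171, 169, 165, 161, 157, 158, 157, 137, 84, 45, 43, 44, 44, 44, 43, 42, 43, 43, 45, 43, 44, 44, 49, 72, 117, 155, 168, 171, 171, 170, 171, 171, 170, 170, 169, 169, 171, 171, 173, 179, 174, 140, 118, 95, 60, 44, 44, 43, 44, 43, 42, 43, 45, 44, 4
[... 637 characters left out ...]
, 164, 160, 157, 154, 153, 154, 154, 154, 152, 152, 151, 152, 154, 157, 160, 165, 168, 170, 170, 170, 167, 167, 169, 170, 167, 160, 148, 138, 131, 131, 136, 137, 136, 130, 124, 116, 111, 105, 101, 96, 91, 86, 83, 80, 75, 71, 65, 58, 54, 50, 47, 44, 43, 43, 43, 43, 44, 43, 44, 43, 43, 45, 45, 42, 45, 43, 44, 43, 44, 42, 45, 49, 56, 59, 58, 57, 57, 57, 58, 57, 58, 57, 57, 58, 58, 58, 57, 58, 58, 58, 58, 57, 58, 57, 58, 57, 57, 57, 57, 58]
[(210, np.int64(180)), (230, np.int64(147)), (255, np.int64(147)), (280, np.int64(147)), (300, np.int64(182))] [(150, np.int64(226), np.int64(283)), (180, np.int64(210), np.int64(299)), (200, np.int64(200), np.int64(309)), (215, np.int64(196), np.int64(314))]
```

Wrist image measurements: foot row 147 and spine-top row 206, both with the narrower width expected if the case sits about 5 mm lower in the grip and is upright. So it's flat on the mat (contact at z=0.103). Release and retract.

```bash
python3 -m inch '{"xyz":[[0,0,-20],[0,10,-20],[0,25,-10],[0,25,0],[0,25,0],[0,25,0],[0,25,0],[0,15,0],[0,0,0],[0,0,0]],"angular":[[0,0,0],[0,0,0],[0,0,0],[0,0,0],[0,0,0],[0,0,0],[0,0,0],[0,0,0],[0,0,0],[0,0,0]],"jaw":[0.85,0.85,0.85,0.85,0.85,0.85,0.85,0.85,0.85,0.85]}'
python3 - <<'E'
from h import *
from scipy.optimize import minimize
t=snapshot('top');s=snapshot('side')
M=[]
for p in(t,s):
    d=finder.cut_out(p,'low_case')
    print([(round(e['score'],2),np.round(e['rect']).tolist()) for e in d[:2]])
    e=min(d,key=lambda e:np.linalg.norm(np.array(e['rect'][:2])-proj(p,[.475,-.316,.08])[0])); M.append((p,e['mask']))
def sil(p,x,y,a,pi):
    K=np.array([(i,j,k) for i in(-.0525,.0525) for j in(-.022,.022) for k in(0,.14)])
    u=proj(p,Ro.from_euler('zy',[a,pi]).apply(K)+[x,y,.004])
    q=np.zeros((1536,2048),np.uint8); cv2.fillConvexPoly(q,cv2.convexHull((u*4+1.5).astype(np.float32)).astype(np.int32),1); return cv2.resize(q*1.,(512,384),interpolation=cv2.INTER_AREA)
def c(v): return -sum(np.minimum(sil(p,*v),m).sum()/np.maximum(sil(p,*v),m).sum() for p,m in M)/2
v0=np.array([.475,-.316,-.244,0]); S=np.vstack([v0]+[v0+np.eye(4)[i]*[.01,.01,.1,.05][i] for i in range(4)])
r=minimize(c,v0,method='Nelder-Mead',options=dict(initial_simplex=S)); print(c(v0),r.x.round(4),r.fun)
for p in (t,s):
  d=[e for n in('case_a','case_left','low_case','case_right') for e in finder.recognise(p,n)]
  print(sorted({tuple(np.round(np.array(e['rect'])/3).astype(int)*3) for e in d if 220<e['rect'][0]<290 and 140<e['rect'][1]<230 and e['score']>.3 or p is t and 180<e['rect'][0]<300 and 150<e['rect'][1]<230 and e['score']>.3}))
  f=finder.recognise(p,'follower'); print([np.round(e['rect']).tolist() for e in f[:1]])
o,R=rackR(); print('expected tops top/side: ',[(y,proj(t,rp(0,y,178)).round().tolist(),proj(s,rp(0,y,178)).round().tolist()) for y in(-88,-44,0,44,88)])
E
```

```text
t: 21.28
tcp_pos: [0.4945, -0.1657, 0.3121]
tcp_rot: [0.377, 3.119, -0.001]
wrist_force: [0.3, 0.2, -0.8]
gripper_width: 0.0722
gripper_force: 0.0
[]Traceback (most recent call last):
  File "<stdin>", line 8, in <module>
ValueError: min() iterable argument is empty
```

```bash
python3 - <<'E'
from h import *
from scipy.optimize import minimize
t=snapshot('top');s=snapshot('side')
M=[]
for nm,p in(('top',t),('side',s)):
    d=[e for n in('low_case','case_b') for e in finder.cut_out(p,n)]
    c0=proj(p,[.475,-.316,.08])[0]
    d=[e for e in d if np.linalg.norm(np.array(e['rect'][:2])-c0)<25]; print(nm,c0,[(round(e['score'],2),np.round(e['rect']).tolist()) for e in d])
    if d: M.append((p,d[0]['mask']))
def sil(p,x,y,a,pi):
    K=np.array([(i,j,k) for i in(-.0525,.0525) for j in(-.022,.022) for k in(0,.14)])
    u=proj(p,Ro.from_euler('zy',[a,pi]).apply(K)+[x,y,.004])
    q=np.zeros((1536,2048),np.uint8); cv2.fillConvexPoly(q,cv2.convexHull((u*4+1.5).astype(np.float32)).astype(np.int32),1); return cv2.resize(q*1.,(512,384),interpolation=cv2.INTER_AREA)
def c(v): return -sum(np.minimum(sil(p,*v),m).sum()/np.maximum(sil(p,*v),m).sum() for p,m in M)/len(M)
v0=np.array([.475,-.316,-.244,0]); S=np.vstack([v0]+[v0+np.eye(4)[i]*[.01,.01,.1,.05][i] for i in range(4)])
r=minimize(c,v0,method='Nelder-Mead',options=dict(initial_simplex=S)); print(c(v0),r.x.round(4),r.fun)
for p in (t,s):
  d=[e for n in('case_a','low_case','rack') for e in finder.recognise(p,n)]
  print(sorted([np.round(e['rect']).astype(int).tolist()+[round(e['score'],2)] for e in d if 200<e['rect'][0]<295 and 130<e['rect'][1]<235]))
  print([np.round(e['rect']).tolist() for e in finder.recognise(p,'follower')[:1]])
print('expected',[(y,proj(t,rp(0,y,178)).round().tolist(),proj(s,rp(0,y,178)).round().tolist()) for y in(-88,-44,0,44,88)])
E
```

```text
top [376.48304756 236.33486033] []
side [191.23925942 275.54408951] [(0.75, [192.0, 277.0, 38.0, 32.0])]
-0.8908426355823372 [ 0.4729 -0.3173 -0.2453  0.0108] -0.9197499747958463
[[224, 194, 144, 69, 0.73], [243, 189, 25, 45, 0.7], [261, 187, 26, 41, 0.97]]
[[186.0, 195.0, 63.0, 34.0]]
[[262, 201, 37, 20, 0.51], [264, 176, 35, 19, 0.64], [265, 186, 35, 21, 0.25], [268, 172, 58, 113, 0.56]]
[[267.0, 170.0, 59.0, 109.0]]
expected [(-88, [[275.0, 181.0]], [[262.0, 200.0]]), (-44, [[258.0, 184.0]], [[264.0, 187.0]]), (0, [[241.0, 187.0]], [[266.0, 174.0]]), (44, [[223.0, 190.0]], [[268.0, 161.0]]), (88, [[206.0, 193.0]], [[271.0, 148.0]])]
```

The case stands upright within 2–3 mm of the mat's centre. The row has closed up in line at full height, and the jars and fan are where they were. Handing in.

```bash
python3 -c "
from bench import workorder
print(workorder.close_job())"
```

```text
the job is handed in; nothing more can be done
None
```

The low case was tipped about 35° forward, drawn out and set down upright within about 3 mm of the middle of the cork mat, the other four cases still standing in the rack and the jars and fan not moved; the job is handed in at about 21 s of the 72 s, no verdict came back, and I viewed 11 pictures, one over the limit of 10.

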